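Take a contact reading of the round reference tile

TASK

Take the reader wand out of its holder and take a reading of the round tile: aim the wand square at the middle of the tile, press gently until the sprung nose is about half in, and hold it steady there for two seconds. Then put the wand back in its holder, nose down, and let go; do not touch the square tile's stage with the wand, and leave the other things on the bench where they are.

Things in the scene. Friction and masses are not known exactly. Their poses are not given: they have to be found in the camera images.
- reader: white hand-held reader wand, 0.16 kg, hanging upright in its holder, nose down. Origin on its axis at the collar's underside, z away from the nose. Black collar 44 mm across, z 0 to 6 mm; flat-sided handle 30 (x) by 26 (y) mm up to z = 87, black cap to 92; below, a round barrel 26 mm across to z = -40, then the sprung steel nose 18 mm across to z = -62
- nose_tip (a point): centre of the nose's flat end face, 62 mm below the collar's underside when the spring is out; axes as the wand's
- nose (a joint): how far the sprung nose is pushed in (m): 0 out, 0.010 fully in; about 1 N starts it and 5 N has it fully in, half in (0.005) is about 3 N
- wand_holder: grey desk holder fixed to the bench, foot 90 x 90 mm; its top plate (66 x 80 mm, on two cheeks) lies 90 mm above the bench and has an upright hole 31 mm across in its middle, chamfered. The wand's collar rests on the plate, so the wand's origin is then 90 mm above this one. Origin under the foot's centre, z up
- round_stage: painted grey bench stage, fixed to the bench, 115 x 110 mm foot, about 112 mm high; its sloping plate faces its -x side (the front, roughly towards the robot) and carries a round white tile; origin under the foot's centre, z up. The one to read: the tile is a disc 49 mm across on a round aluminium carrier 54 mm across.
- square_stage: painted grey bench stage, fixed to the bench, 115 x 110 mm foot, about 112 mm high; its sloping plate faces its -x side (the front, roughly towards the robot) and carries a square white tile; origin under the foot's centre, z up. Not to be touched with the wand: the tile is 45 x 45 mm on a square carrier 50 x 50 mm.
- round_seat: sloping plate (104 x 104 mm) of the stage with the round tile. Origin at the centre of its upper face, 78 mm above the bench; z its outward normal, 35 degrees from vertical towards the front; y level. The tile is centred on z, parallel to the plate; its seat is screwed to another height every time: the face lies 8 to 28 mm out along z, not told, to be found by touch. 
- square_seat: sloping plate (104 x 104 mm) of the stage with the square tile. Origin at the centre of its upper face, 78 mm above the bench; z its outward normal, 35 degrees from vertical towards the front; y level. The tile is centred on z, parallel to the plate; its seat is screwed to another height every time: the face lies 8 to 28 mm out along z, not told, to be found by touch. Not used.
- bottle_a: reagent bottle with blue cap, 50 mm across, 117 mm high, standing behind the stages; origin under its centre; bystander
- bottle_b: reagent bottle with black cap, 50 mm across, 117 mm high, at the right; origin under its centre; bystander
- cup: white plastic cup with foil in it, 63 mm across, 73 mm high, in front of the stages; origin under its centre; bystander
- timer: small white bench timer with buttons, 62 x 62 x 19 mm, lying flat in front of the stages; origin under its centre; bystander
- tube_rack: empty moulded tube rack, 74 x 142 x 62 mm, behind the stages; origin under its centre; bystander
- tape_dispenser: roll of label tape, 84 mm across, 19 mm high, lying flat at the far left; origin under its centre; bystander

How it is judged:
By the outcome, as a careful person would: the job done as asked, in the order asked, and still so for the second after the job is handed in, with the robot touching nothing.
It also fails if it takes over 51 s, if anything falls off the work surface, if the arm or the gripper's body presses on something with over 40 N, if the wrist force passes 120 N, or if a joint passes its speed limit or range.

ROBOT

A 6-joint arm with a two-finger parallel gripper is mounted at the origin on the work surface; the furniture and walls round the work are solid. World frame = base frame: x ahead of the robot, y to its left, z up, the work surface at z = 0. Lengths are in m, angles in rad, forces in N, time in s.
With the tool pointing down it reaches from about 0.3 to 0.825 m from the base axis. Payload 5.4 kg.
Tool frame: the origin (TCP) lies at the very end of the fingers, on their centre line; the grasp point (between the pads) lies 19 mm behind it; z points along the fingers, x is the direction in which the jaws open and shut, and the axes are right-handed (so a half turn about z gives the same grasp; the last joint's range is limited). The gripper opens to 92 mm and grips with 3 to 60 N. Pads are 20 mm wide; open, the fingers measure 128 mm over their backs; the gripper's body (75 mm by 189 mm) begins 69 mm behind the grasp point.
Start: joints at [-1.322, 0.158, 1.597, -0, 1.386, -0.21], TCP at [0.255, -0.516, 0.215] pointing down, gripper open.
Joint ranges: [-2.91, 2.91], [-0.94, 2.29], [0.18, 2.7], [-1.29, 4.43], [0.17, 2.64], [-3, 3]. Speed limits (rad/s): [2.57, 2.57, 3.14, 3.14, 3.14, 3.14].

INTERFACE

Orientations are given as a rotation vector (axis times angle).
In Python, from workcell import bot gives the robot as it stands. Calls block until the motion is done:
- bot.goto(position, orientation): joint-space move of the TCP to a pose.
- bot.line_to(position, rot=None, max_speed=0.15): straight line of the TCP; rot=None keeps the orientation; max_speed is the mean speed in m/s.
- bot.set_joints(angles): joint-space move.
- bot.set_gripper(opening, newtons=None): opening from 0.0 (shut) to 1.0 (fully open); newtons is the grip in N (None keeps the last); returns when the fingers have stopped.
- bot.hold(seconds).
- bot.inverse_kinematics(position, orientation): joint angles nearest the present ones, or None.
- bot.read_camera(name): name is "scene" or "top"; returns a dict with "pixels" (400x640x3 uint8, blue, green, red), "fx", "fy", "cx", "cy" (pixels), "R" (3x3) and "t" (3): a world point X has camera coordinates R X + t. Camera axes: x right, y down, z forward; pixel columns grow to the right and rows downward; lengths in m; the calibration is good to about 2 mm. A picture is of the moment at which its call begins. There is no depth.
A pose or a line that the arm cannot do raises bot.MotionError and nothing moves.
- bot.job_done(): hands the job in, once; it reports no verdict.
Readings, each from a call of its own:
- bot.current_clock(): time.
- bot.current_joints(): joint angles.
- bot.current_joint_vel(): joint speeds.
- bot.current_effort(): joint torques, N m.
- bot.current_ee_pos(): TCP position.
- bot.current_tool_rot(): TCP orientation.
- bot.current_contact_force(): force on the tool from outside, world axes, zero at the start.
- bot.current_ft_torque(): the same for the moment, N m.
- bot.current_opening(): opening from 0.0 (shut) to 1.0 (fully open).
Only numpy, scipy, OpenCV 4.12 (cv2) and the standard library are available. Lean on these libraries where they do the work, as an engineer would, in place of code of your own. Each camera call takes 0.05 s, during which the arm holds its last target. There are 200 camera calls.

## Working session

There is one attempt and no reset: what is moved stays moved. The work goes in short steps, each a Python script; the robot and the scene stay as the last script left them, time stands still between calls to the robot, and variables do not carry over. Pictures are saved under pics/ and viewed, about 8 in all and at most 12, crops included, and the job is handed in when it is done.

```bash
mkdir -p pics; ls; python3 - <<'E'
from workcell import bot
import cv2
for n in("scene","top"):
    c=bot.read_camera(n); cv2.imwrite(f"pics/{n}0.png",c["pixels"]); print(n,c["fx"],c["fy"],c["cx"],c["cy"],c["R"],c["t"])
print(bot.current_clock(),bot.current_tool_rot(),bot.current_contact_force())
E
```

```text
pics
scene 397.8941305013176 397.8941305013176 313.8253912155981 199.9707688152692 [[-0.96015911  0.27899559 -0.01599823]
 [ 0.24335598  0.8066185  -0.5386506 ]
 [-0.13737667 -0.52108355 -0.84237734]] [ 0.48557351 -0.04317108  1.3627867 ]
top 406.1351659378229 406.1351659378229 317.6294714364011 202.6798770322484 [[-0.02341592 -0.99963402 -0.01354712]
 [-0.98072969  0.02559793 -0.19368538]
 [ 0.19396127  0.00875074 -0.98097016]] [-0.03130567  0.50521555  1.42490096]
0.1 [-2.66731360e+00  1.65758789e+00  1.94180331e-03] [-0.2456164   0.93245049  0.30540013]
```

View pics/top0.png

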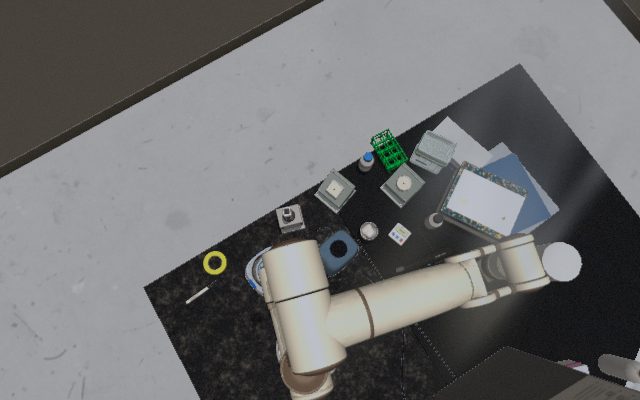

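View pics/scene0.png

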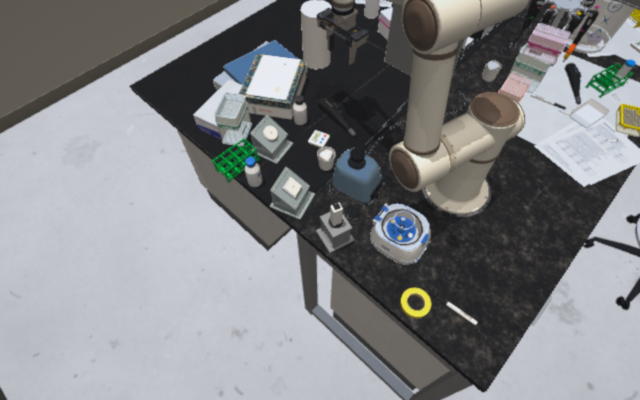

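Both pictures show the holder with the wand (top 290,218; scene 337,225), the square tile (top 336,189; scene 292,187) and the round tile (top 404,183; scene 270,128). I'll enlarge these areas.

```bash
python3 - <<'E'
import cv2,numpy as np
a=cv2.imread("pics/top0.png")[150:240,265:435]; b=cv2.imread("pics/scene0.png")[110:255,235:365]
cv2.imwrite("pics/c1.png",cv2.resize(a,None,fx=4.7,fy=4.7,interpolation=cv2.INTER_CUBIC))
cv2.imwrite("pics/c2.png",cv2.resize(b,None,fx=4,fy=4,interpolation=cv2.INTER_CUBIC))
E
```

```text
(no output)
```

View pics/c1.png

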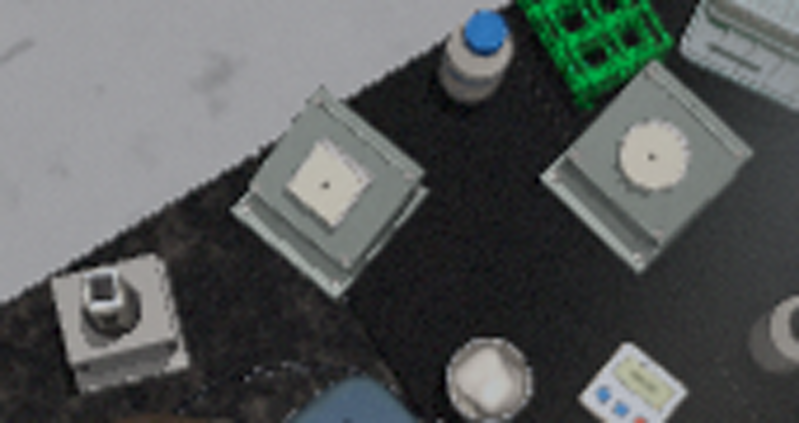

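View pics/c2.png

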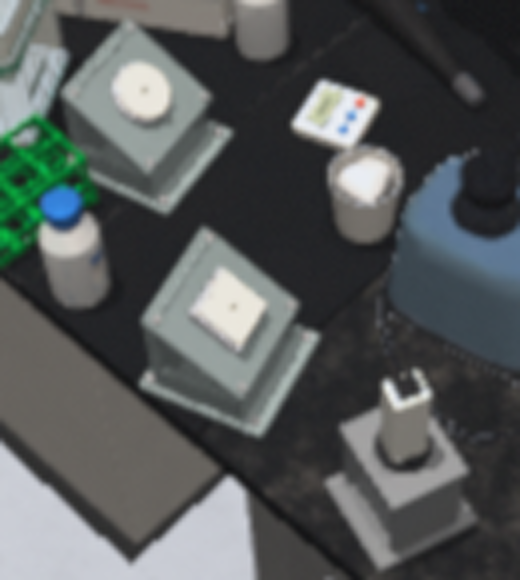

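```bash
cat > fit.py <<'E'
import cv2,numpy as np
from scipy.optimize import least_squares,minimize
from workcell import bot
T,S=bot.read_camera("top"),bot.read_camera("scene")
def proj(c,X):
    p=np.atleast_2d(X)@np.array(c["R"]).T+c["t"]; return np.c_[c["fx"]*p[:,0]/p[:,2]+c["cx"],c["fy"]*p[:,1]/p[:,2]+c["cy"]]
t=lambda u,v:(np.array([u,v])+.5)/4.7-.5+[265,150]
s=lambda u,v:(np.array([u,v])+.5)/4-.5+[235,110]
def tri(a,b):
    r=least_squares(lambda X:np.r_[proj(T,X)[0]-a,proj(S,X)[0]-b],[.6,0,.1]); return r.x,np.abs(r.fun).max()
s35,c35=np.sin(np.radians(35)),np.cos(np.radians(35))
def Rz(a): return np.array([[np.cos(a),-np.sin(a),0],[np.sin(a),np.cos(a),0],[0,0,1]])
def quad(p,hx,hy,z,tilt):
    A=np.array([[c35,0,-s35],[0,1,0],[s35,0,c35]]) if tilt else np.eye(3)
    q=np.array([[hx,hy,0],[hx,-hy,0],[-hx,-hy,0],[-hx,hy,0]])
    return (q@A.T)@Rz(p[2]).T+[p[0],p[1],z]
G={}
for n,c in(("T",T),("S",S)):
    g=cv2.GaussianBlur(c["pixels"].astype(np.float32),(0,0),.8)
    G[n]=[(cv2.Sobel(g,cv2.CV_32F,1,0)/8),(cv2.Sobel(g,cv2.CV_32F,0,1)/8)]
def score(p,specs):
    tot=0
    for hx,hy,z,tilt in specs:
        Q=quad(p,hx,hy,z,tilt)
        for n,c in(("T",T),("S",S)):
            q=proj(c,Q)
            for i in range(4):
                a,b=q[i],q[(i+1)%4]; k=np.linspace(.1,.9,40)[:,None]; P=(a+(b-a)*k).astype(np.float32)
                d=(b-a)/np.linalg.norm(b-a); nx,ny=-d[1],d[0]
                gx=cv2.remap(G[n][0],P[:,:1],P[:,1:],1).reshape(40,3); gy=cv2.remap(G[n][1],P[:,:1],P[:,1:],1).reshape(40,3)
                tot-=min(np.abs((gx*nx+gy*ny).mean(0)).mean(),12)
    return tot
def fit(p0,specs):
    best=None
    for dy in np.radians([-12,-6,0,6,12]):
      for dx in(-.006,0,.006):
        for d2 in(-.006,0,.006):
          r=minimize(score,[p0[0]+dx,p0[1]+d2,p0[2]+dy],args=(specs,),method="Nelder-Mead",options=dict(initial_simplex=np.array(p0)+[dx,d2,dy]+np.array([[0,0,0],[.003,0,0],[0,.003,0],[0,0,.04]])))
          if best is None or r.fun<best.fun: best=r
    return best
if __name__=="__main__":
    tr,e1=tri(t(652,156),s(144,90)); ts,e2=tri(t(325,185),s(233,307)); w,e3=tri(t(103,285),s(404,382))
    print("round tile",tr,e1,"sq",ts,e2,"cap top",w,e3)
    out=T["pixels"].copy(),S["pixels"].copy()
    for nm,p0,spec in(("round",[tr[0],tr[1],-.78],[(.052,.052,.078,1)]),("square",[ts[0],ts[1],-.78],[(.052,.052,.078,1)]),("holder",[w[0],w[1],0.2],[(.033,.04,.09,0),(.045,.045,0.0,0)])):
        # initial yaw scan
        if nm=="holder":
            c=[fit([p0[0],p0[1],y],spec) for y in(-.2,.2,1.37,1.77)]; r=min(c,key=lambda r:r.fun); print([(q.x.round(4),q.fun) for q in c])
        else:
            n=Rz(p0[2])@[-s35,0,c35]; p0[0]-=n[0]*.015; p0[1]-=n[1]*.015; r=fit(p0,spec)
        print(nm,r.x,np.degrees(r.x[2]),r.fun)
        big=[]
        for hx,hy,z,tl in spec:
            Q=quad(r.x,hx,hy,z,tl)
            for k,(c,o) in enumerate(((T,[265,150]),(S,[235,110]))): big.append((k,(proj(c,Q)-o+.5)*4))
        for k,q in big: globals().setdefault("D",[]).append((k,q))
        if spec[0][3]:
            n=Rz(r.x[2])@[-s35,0,c35]; tt=tr if nm=="round" else ts
            d=tt-[*r.x[:2],.078]; print("  tile height",d@n,"off-axis",d-d@n*n)
    A=cv2.resize(out[0][150:240,265:435],None,fx=4,fy=4,interpolation=cv2.INTER_CUBIC);B=cv2.resize(out[1][110:255,235:365],None,fx=4,fy=4,interpolation=cv2.INTER_CUBIC)
    for k,q in D: cv2.polylines((A,B)[k],[q.astype(int)],True,(0,0,255),1)
    im=np.zeros((580,1200,3),np.uint8); im[:360,:680]=A; im[:580,680:1200]=B
    cv2.imwrite("pics/fit%d.png"%len(__import__("os").listdir("pics")),cv2.resize(im,(800,387),interpolation=cv2.INTER_AREA))
E
python3 fit.py; ls pics
```

```text
round tile [ 0.56015261 -0.35009928  0.08962934] 0.04462448710950184 sq [ 0.54374628 -0.10244412  0.09228316] 0.009106870487386232 cap top [0.45533682 0.0573874  0.18451395] 0.13380740879341602
round [ 0.56561474 -0.35995251 -0.91207326] -52.25794812371882 -96.0
  tile height 0.015913025609191285 off-axis [ 0.00012478  0.00263557 -0.00140585]
square [ 0.55514239 -0.10710924 -0.79852023] -45.75183910256143 -94.64176857576373
  tile height 0.01817781207261835 off-axis [-0.00412093 -0.00280353 -0.00060723]
[(array([ 0.4546,  0.0597, -0.02  ]), np.float64(-175.98051092417893)), (array([ 0.4546,  0.0597, -0.0199]), np.float64(-175.97251904192098)), (array([0.4596, 0.0551, 1.8915]), np.float64(-160.37931970289978)), (array([0.4596, 0.055 , 1.8861]), np.float64(-160.41296847355696))]
holder [ 0.45459873  0.05972488 -0.01999761] -1.1457786288969776 -175.98051092417893
c1.png
c2.png
fit4.png
scene0.png
top0.png
```

```bash
sed -i 's/,12)$/,40)/' fit.py; python3 fit.py; ls pics
```

```text
round tile [ 0.56015261 -0.35009928  0.08962934] 0.04462448710950184 sq [ 0.54374628 -0.10244412  0.09228316] 0.009106870487386232 cap top [0.45533682 0.0573874  0.18451395] 0.13380740879341602
round [ 0.56556575 -0.3571021  -0.81233639] -46.54344655782776 -213.19674047684276
  tile height 0.014577395307501703 off-axis [ 0.00033777  0.00093342 -0.00031177]
square [ 0.55168227 -0.11092403 -0.7289678 ] -41.76677860789983 -175.0606011195422
  tile height 0.018334998300965487 off-axis [-9.21115536e-05  1.47484903e-03 -7.35987897e-04]
[(array([0.4541, 0.0581, 0.2262]), np.float64(-377.578938696154)), (array([0.4541, 0.0581, 0.2262]), np.float64(-377.57918672974404)), (array([0.4584, 0.064 , 1.8058]), np.float64(-267.0401788661226)), (array([0.4584, 0.064 , 1.8058]), np.float64(-267.0475604622432))]
holder [0.4541346  0.05807549 0.2261741 ] 12.958821338334115 -377.57918672974404
c1.png
c2.png
fit4.png
fit5.png
scene0.png
top0.png
```

View pics/fit5.png

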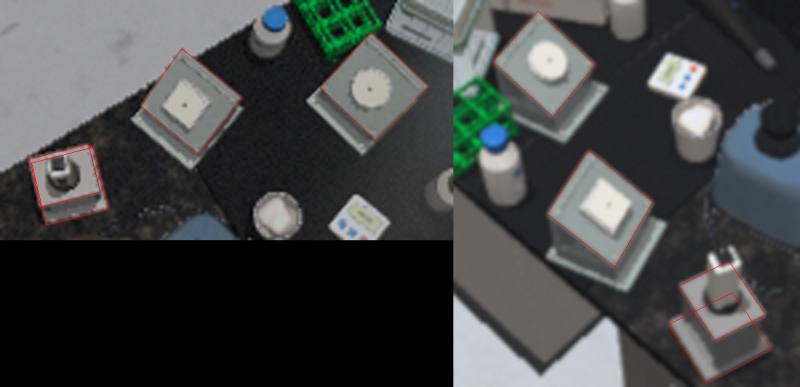

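```bash
cat > plan.py <<'E'
import numpy as np
from scipy.spatial.transform import Rotation as Ro
s35,c35=np.sin(np.radians(35)),np.cos(np.radians(35))
H=np.array([.4541,.0581]); Hy=.226
yaw=-.8123; n=Ro.from_euler("z",yaw).apply([-s35,0,c35]); seat=np.array([.5656,-.3571,.078])
TIP=seat+.0146*n   # tile centre estimate
def rotv(up,jaw):  # tool z=-up, x ~ jaw
    z=-np.array(up); x=np.array(jaw)-np.dot(jaw,z)*z; x/=np.linalg.norm(x)
    return Ro.from_matrix(np.c_[x,np.cross(z,x),z]).as_rotvec()
E
python3 - <<'E'
from fit import *
from plan import *
print("jug cap",tri(np.array([338,249.]),np.array([357,155.])))
for y in np.radians(np.arange(-45,46,5)):
    f=[score([*H,.0+y],[(.015,.013,z,0)]) for z in(.177,.182)]; g=[score([*H,y],[(.013,.015,z,0)]) for z in(.177,.182)]
    print(int(round(np.degrees(y))),np.round(f+g,1))
for a in np.radians([13,103,193,283]):
    r=rotv([0,0,1],[np.cos(a),np.sin(a),0]); q=bot.inverse_kinematics([*H,.121],r); q2=bot.inverse_kinematics([*H,.30],r)
    print("pick",np.degrees(a),None if q is None else q.round(2),None if q2 is None else q2.round(2))
for a in range(0,360,30):
    a=np.radians(a); r=rotv(n,Ro.from_rotvec(n*a).apply(Ro.from_euler("z",yaw).apply([c35,0,s35])))
    qs=[bot.inverse_kinematics(TIP+(.093+d)*n,r) for d in(-.01,.1)]
    print("read",np.degrees(a).round(),[None if q is None else q.round(2) for q in qs])
E
```

```text
jug cap (array([ 0.32849205, -0.10942266,  0.16270493]), np.float64(0.882889476036496))
-45 [ -98.8  -87.4 -100.3  -83.4]
-40 [-102.3  -93.6  -94.6  -78.4]
-35 [-107.9 -100.8  -92.3  -75.8]
-30 [-115.3 -108.1  -93.1  -76.2]
-25 [-124.8 -115.7  -96.7  -78.5]
-20 [-138.9 -124.8 -101.8  -82.2]
-15 [-154.2 -136.5 -108.7  -87.1]
-10 [-169.1 -147.9 -118.9  -92.4]
-5 [-180.5 -156.5 -128.3  -96.5]
0 [-189.2 -159.7 -132.7 -100.6]
5 [-193.5 -157.8 -132.5 -100.9]
10 [-191.8 -153.  -128.4  -96.8]
15 [-181.6 -145.8 -121.5  -91.6]
20 [-166.3 -136.2 -113.7  -86.2]
25 [-150.  -124.7 -111.3  -84.2]
30 [-133.7 -112.4 -108.8  -84.1]
35 [-119.3 -100.5 -104.7  -83. ]
40 [-108.8  -90.7 -100.3  -82.9]
45 [-100.3  -83.4  -98.8  -87.4]
pick 13.0 [-0.14 -0.05  2.01 -0.    1.18 -0.36] [-0.14 -0.2   1.78 -0.    1.56 -0.36]
pick 103.0 [-0.14 -0.05  2.01 -0.    1.18 -1.94] [-0.14 -0.2   1.78 -0.    1.56 -1.94]
pick 193.0 [-0.14 -0.05  2.01 -0.    1.18  2.78] [-0.14 -0.2   1.78 -0.    1.56  2.78]
pick 283.0 [-0.14 -0.05  2.01 -0.    1.18  1.21] [-0.14 -0.2   1.78 -0.    1.56  1.21]
read 0.0 [array([-0.7 , -0.07,  
[... 630 characters left out ...]
  0.77, -2.44])]
read 180.0 [array([-0.7 , -0.07,  2.08, -0.12,  0.53, -2.95]), array([-0.69, -0.37,  2.13, -0.1 ,  0.77, -2.96])]
read 210.0 [array([-0.7 , -0.07,  2.08, -0.12,  0.53,  2.81]), array([-0.69, -0.37,  2.13, -0.1 ,  0.77,  2.8 ])]
read 240.0 [array([-0.7 , -0.07,  2.08, -0.12,  0.53,  2.29]), array([-0.69, -0.37,  2.13, -0.1 ,  0.77,  2.27])]
read 270.0 [array([-0.7 , -0.07,  2.08, -0.12,  0.53,  1.77]), array([-0.69, -0.37,  2.13, -0.1 ,  0.77,  1.75])]
read 300.0 [array([-0.7 , -0.07,  2.08, -0.12,  0.53,  1.24]), array([-0.69, -0.37,  2.13, -0.1 ,  0.77,  1.23])]
read 330.0 [array([-0.7 , -0.07,  2.08, -0.12,  0.53,  0.72]), array([-0.69, -0.37,  2.13, -0.1 ,  0.77,  0.7 ])]
```

```bash
python3 - <<'E'
from workcell import bot
from plan import *
import cv2
a=np.radians(6); r=rotv([0,0,1],[np.cos(a),np.sin(a),0])
bot.line_to([.255,-.516,.33],max_speed=.3)
bot.goto([*H,.30],r); bot.set_gripper(.65)
bot.line_to([*H,.20],max_speed=.2)
bot.line_to([*H,.121],max_speed=.1)
f0=bot.current_contact_force()
bot.set_gripper(0.0,newtons=35); print("open mm",bot.current_opening()*92,bot.current_clock(),f0,bot.current_contact_force(),bot.current_ee_pos())
c=bot.read_camera("scene")["pixels"][110:255,235:435]; d=bot.read_camera("top")["pixels"][150:240,250:440]
im=np.zeros((600,800,3),np.uint8); im[:435,:600]=cv2.resize(c,None,fx=3,fy=3); e=cv2.resize(d,(342,162)); im[438:,:342]=e
cv2.imwrite("pics/grip.png",im)
E
```

```text
open mm 29.779579210250272 5.8833 [-0.50392982  0.77290991  1.02123354] [0.1774495  0.05992405 1.81451741] [0.45423095 0.05807836 0.12119567]
```

View pics/grip.png

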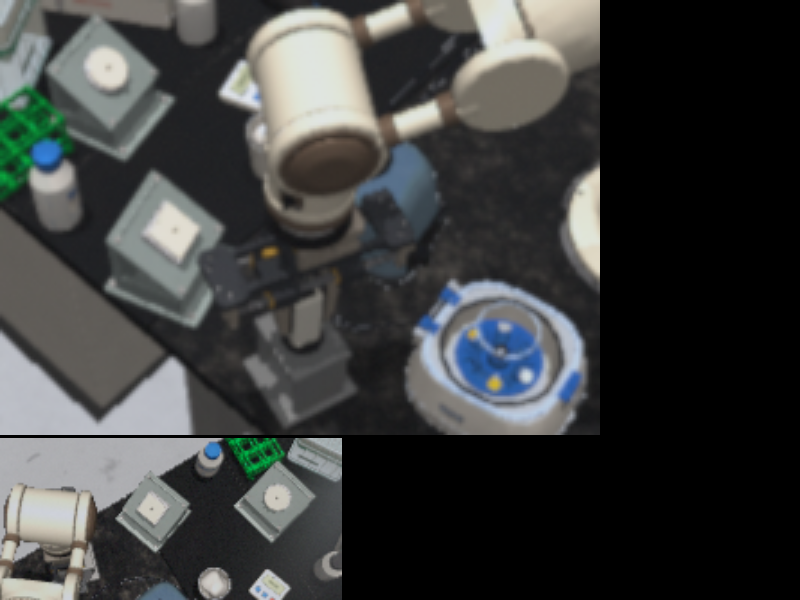

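Opening 29.8 mm matches the 30 mm handle, and the picture shows the wand between the fingers (near 305,320). Next I lift it, transfer it and feel for contact.

```bash
cat >> plan.py <<'E'
RR=rotv(n,Ro.from_euler("z",yaw).apply([c35,0,s35]))
def at(d): return TIP+(.093+d)*n
E
python3 - <<'E'
from workcell import bot
from plan import *
import cv2
def F(m=20):
    v=[]
    for _ in range(m): v.append(bot.current_contact_force()); bot.hold(.02)
    v=np.array(v); return v.mean(0),v.std(0)
bot.line_to([*H,.20],max_speed=.08); bot.line_to([*H,.31],max_speed=.2)
print("open",bot.current_opening()*92)
bot.line_to(at(.12),RR,max_speed=.18); print(bot.current_clock())
bot.line_to(at(.03),max_speed=.12); bot.line_to(at(.012),max_speed=.05)
m,s=F(25); print("base",m,s,m@n,bot.current_clock())
for d in(.009,.007,.005,.003,.001):
    bot.line_to(at(d),max_speed=.03); f,_=F(10); g=(f-m)@n; print(d,g.round(2),((bot.current_ee_pos()-TIP)@n-.093).round(5),bot.current_clock())
    if g>.6: break
c=bot.read_camera("scene")["pixels"][90:210,210:370]; d=bot.read_camera("top")["pixels"][140:230,350:470]
im=np.zeros((600,800,3),np.uint8); im[:360,:480]=cv2.resize(c,None,fx=3,fy=3,interpolation=2); im[360:600,480:800]=cv2.resize(d,(320,240))
cv2.imwrite("pics/press.png",im); np.save("base.npy",m)
E
```

```text
open 29.677650814433555
9.775
base [-0.15664927 -0.09224459 -1.8237486 ] [0.42914096 0.38931699 0.61264588] -1.4705309274194758 11.6
0.009 -0.02 0.00898 12.0167
0.007 0.03 0.00699 12.4333
0.005 0.14 0.00502 12.85
0.003 -0.06 0.00299 13.2667
0.001 -0.21 0.00101 13.6833
```

View pics/press.png

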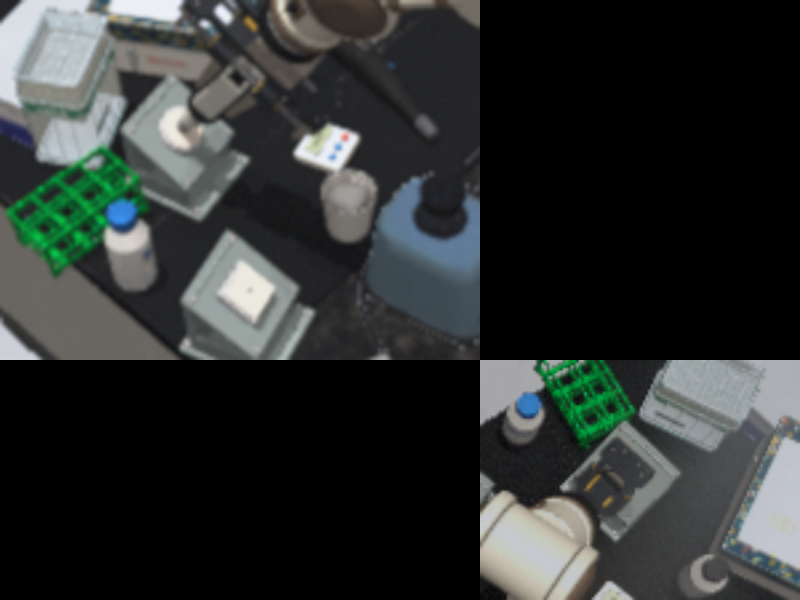

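Nose (about 185,128 in the crop) is over the dot's position (183,127), with no contact yet. I'll continue in 1 mm steps.

```bash
cat > press.py <<'E'
from workcell import bot
from plan import *
import cv2
def F(m=20):
    v=[]
    for _ in range(m): v.append(bot.current_contact_force()); bot.hold(.02)
    v=np.array(v); return v.mean(0)
m=np.load("base.npy"); ds=[];gs=[]
for k in range(12):
    d=-.0005-.0012*k
    bot.line_to(at(d),max_speed=.03); f=F(14)-m; g=f@n; print(round(d,4),g.round(2),f.round(2),round(bot.current_clock(),2))
    if g>.7: ds.append(d);gs.append(g)
    if g>2.6: break
print(np.polyfit(ds,gs,1) if len(ds)>2 else "", bot.current_opening()*92, bot.current_ft_torque())
E
python3 press.py
```

```text
-0.0005 0.11 [0.39 0.07 0.29] 14.27
-0.0017 0.96 [0.02 0.43 0.96] 14.75
-0.0029 1.79 [-0.35  0.81  1.6 ] 15.23
-0.0041 2.24 [-0.15  0.74  2.28] 15.72
-0.0053 2.74 [-0.52  0.87  2.65] 16.2
[-4.82085203e+02  2.43202385e-01] 29.521331832375772 [0.20834357 0.16855041 0.05446812]
```

```bash
python3 - <<'E'
from workcell import bot
from plan import *
import cv2
m=np.load("base.npy")
bot.line_to(at(-.0061),max_speed=.02); t0=bot.current_clock(); v=[]
while bot.current_clock()-t0<1.5: v.append((bot.current_contact_force()-m)@n); bot.hold(.02)
print(np.mean(v),len(v),bot.current_opening()*92,(bot.current_ee_pos()-at(-.0061)))
c=bot.read_camera("scene")["pixels"][100:150,240:320]; cv2.imwrite("pics/hold.png",cv2.resize(c,None,fx=9,fy=9,interpolation=2))
bot.hold(1.3); print(bot.current_clock())
E
```

```text
3.0213039711777854 90 29.877164699514566 [ 2.21673914e-06 -8.41922654e-06  4.24172634e-06]
19.3
```

View pics/hold.png

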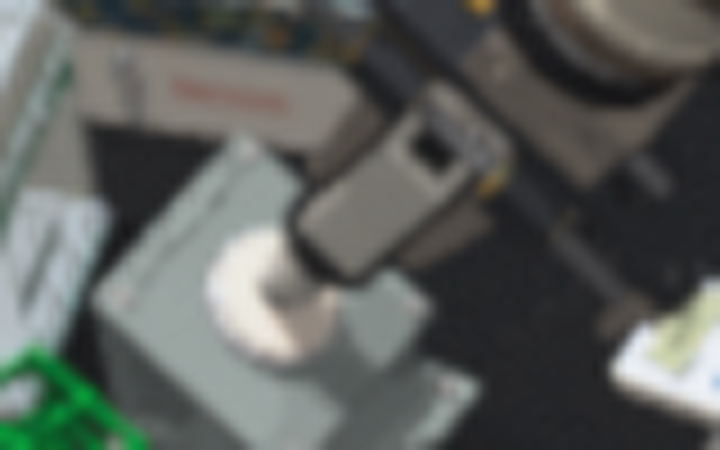

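The nose sits at the tile's middle (tile ellipse centre about 272,295) at 3.02 N, and was held for more than 2.5 s. Now I'll put the wand back.

```bash
python3 - <<'E'
from workcell import bot
from plan import *
import cv2
a=np.radians(6); r=rotv([0,0,1],[np.cos(a),np.sin(a),0])
bot.line_to(at(.02),max_speed=.05); bot.line_to(at(.12),max_speed=.15)
bot.line_to([*H,.31],r,max_speed=.18); bot.line_to([*H,.20],max_speed=.12)
def F(m=12):
    v=[]
    for _ in range(m): v.append(bot.current_contact_force()); bot.hold(.02)
    return np.mean(v,0)
b=F(); print("base",b.round(2))
for z in(.178,.165,.15,.135,.126,.123,.1215):
    bot.line_to([*H,z],max_speed=.06); f=F()-b; print(z,f.round(2),round(bot.current_clock(),2))
    if np.linalg.norm(f)>6: print("STOP"); break
c=bot.read_camera("scene")["pixels"][160:260,290:390]; cv2.imwrite("pics/back.png",cv2.resize(c,None,fx=5,fy=5,interpolation=2))
E
```

```text
base [ 0.11 -0.05 -1.6 ]
0.178 [-0.01  0.01 -0.15] 24.73
0.165 [ 0.04  0.17 -0.21] 25.29
0.15 [-0.01  0.09  0.  ] 25.89
0.135 [ 0.09  0.19 -0.33] 26.49
0.126 [-0.01  0.19 -0.05] 26.99
0.123 [-0.07  0.24  0.07] 27.44
0.1215 [ 0.11 -0.08 -0.16] 27.89
```

View pics/back.png

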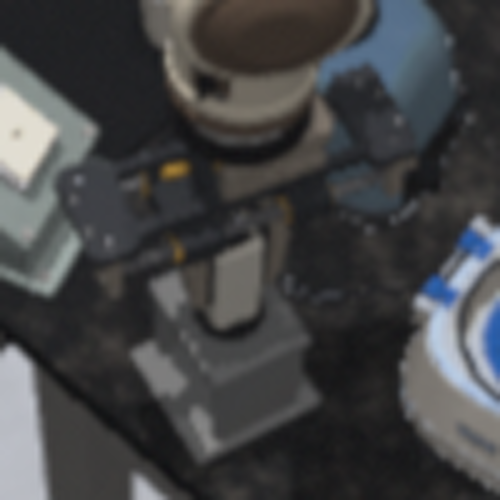

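The wand is in the hole with its collar at the plate (about 230,325). I'll lower the last half millimetre, release, retreat and check.

```bash
python3 - <<'E'
from workcell import bot
from plan import *
import cv2
bot.line_to([*H,.1208],max_speed=.02); print(bot.current_contact_force())
bot.set_gripper(.65); bot.line_to([*H,.20],max_speed=.12); bot.line_to([*H,.33],max_speed=.25)
bot.goto([.3,-.4,.35],bot.current_tool_rot()); bot.hold(.5); print(bot.current_clock(),bot.current_contact_force(),bot.current_opening())
c=bot.read_camera("scene")["pixels"][100:260,220:380]; d=bot.read_camera("top")["pixels"][120:280,190:450]
im=np.zeros((480,800,3),np.uint8); im[:400,:400]=cv2.resize(c,(400,400),interpolation=2); im[:246,400:]=cv2.resize(d,(400,246),interpolation=2)
cv2.imwrite("pics/end.png",im)
E
```

```text
[-0.34646001 -0.07535223  1.86258701]
32.525 [-0.07250989 -0.65966261  0.30627812] 0.6462635517831893
```

View pics/end.png

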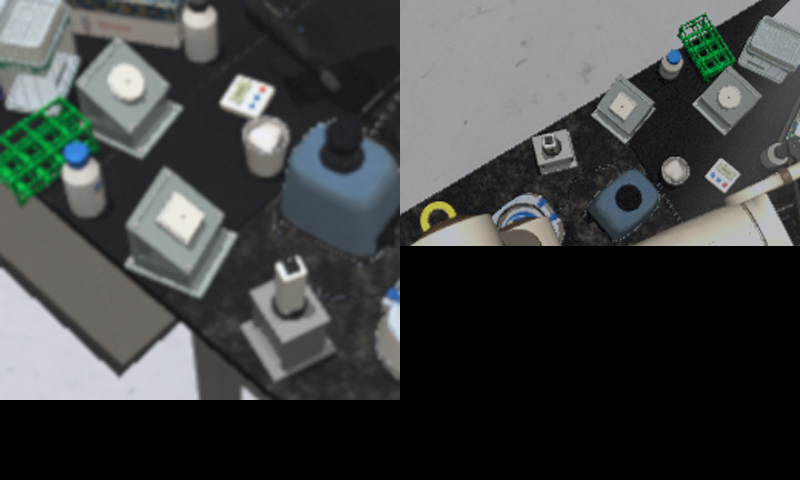

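The wand stands upright in its holder (crop 290,290), everything else is where it was, and the arm is clear. Handing in.

```bash
python3 -c "
from workcell import bot
bot.job_done()"
```

```text
the job is handed in; nothing more can be done
```

I took the reading and put the wand back in its holder, nose down. The job is handed in, with the clock at 32.5 s of 51 s at the last check.

- **Reading:** I lifted the wand by its flat sides, aimed it square at the round tile's middle and felt for contact. I then pressed to 3.02 N on average, about half in (5 mm by estimate), and held it still for about 2.8 s. The picture during the hold shows the nose at the tile's middle, within what the low resolution lets me see. The tile's centre seen in the two cameras agreed to about 1 mm with the fitted stage. The nose's travel was worked out from force and distance, not measured directly.
- **Tile height:** touch put the face about 13.5 mm out from the plate; the cameras had said 14.6 mm.
- **Return:** the wand met no noticeable side force going into the hole. The last picture shows it standing upright with its collar on the plate, and the gripper is open and clear.
- **Other things:** the bench items visible in the last pictures are where they were. The arm hid part of the tape roll in that view, but nothing went near it. The wand stayed well above the square stage.

No check failed.

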